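# Draw the tip-box carrier tight with the cam lock

## Robot

A 6-joint arm with a two-finger parallel gripper is mounted at the origin on a cart in front of the work surface, level with it; the furniture and walls round the work are solid. World frame = base frame: x ahead of the robot, y to its left, z up, the work surface at z = 0. Lengths are in m, angles in rad, forces in N, time in s.
With the tool pointing down it reaches from about 0.35 to 0.775 m from the base axis. Payload 5.5 kg.
Tool frame: the origin (TCP) lies at the very end of the fingers, on their centre line; the grasp point (between the pads) lies 19 mm behind it; z points along the fingers, y is the line along which they close (so a half turn about z gives the same grasp; the last joint's range is limited). The gripper opens to 85 mm and grips with 20 to 120 N. Pads are 22 mm wide; open, the fingers measure 114 mm over their backs; the gripper's body (76 mm by 85 mm) begins 54 mm behind the grasp point. The pads swing forward as they close: fully open they stand 13 mm farther back than shut.
Start: joints at [1.075, 0.313, 0.046, 1.304, 0, 1.431], TCP at [0.2, 0.539, 0.231] pointing down, gripper open.
Joint ranges: [-2.76, 2.76], [-0.86, 1.69], [-1.03, 1.26], [-2.2, 2.34], [-1.47, 1.5], [-3.14, 3.14]. Speed limits (rad/s): [2.57, 2.57, 3.14, 3.14, 3.14, 3.14].

## Interface

Orientations are given as a unit quaternion [w, x, y, z].
In Python, from workcell import env gives the robot as it stands. The module is installed in compiled form; this text tells all that it offers.
- The arm moves only by the tool jog_arm, never from a script. Its argument "rows" is a list of rows, each a list of 6 numbers: the shift along the world's x, y, z in units of 40 mm (1.0 is 40 mm), then the turn, a rotation vector about the world's x, y, z in units of 6 degrees (1.0 is 6 degrees). In form: [[x, y, z, wx, wy, wz], ...]. A call has 1 to 12 rows; each row is the pose to reach, as a shift and turn from the pose commanded when the call began; what a row does not reach only later rows make up. A row lasts 1/12 s, in which the tool goes at most 41.7 mm and 7.16 degrees, less where a joint would pass 70% of its speed; a pose out of reach is approached as far as the arm can. A call with a gripper value outside its range is refused whole. "jaw" is the gripper command: -1 is fully open, 1 is shut, values between are in proportion, set as the call begins (left out, the last holds). The fingers move at their own pace and stop on an object; "force" is the grip in N (left out, the last holds). Time passes only in rows, so rows that repeat a pose let the fingers close. It gives the time, the measured TCP pose, the force, the opening and the grip force at its end, in the units of the state.
- env.get_state(): the state, without advancing time (a new reading comes with each control period).
- env.read_camera(name): name is "side" or "top" or "wrist"; returns a dict with "pixels" (400x640x3 uint8, red, green, blue), "mtx" (3x3 intrinsics, pixels), "k1" (the pictures are not rectified: a ray, as slopes to the right and down, at radius r is drawn at 1 + k1 r^2 times it, then the intrinsics apply), "cam_to_world" (4x4, takes a point from camera to world coordinates). Camera axes: x right, y up, looking along -z (the intrinsics and any distortion apply to the point x, -y, -z); pixel columns grow to the right and rows downward; lengths in m; the calibration is good to about 2 mm. A picture is of the moment at which its call begins. There is no depth.
- env.hand_in(): hands the job in; it is judged then, once.
The state is a dict: "clock": time; "joint_pos": joint angles; "qvel": joint speeds; "tau": joint torques, N m; "tcp_pos": TCP position; "orientation": TCP orientation; "wrist_force": force on the tool from outside, world axes, zero at the start; "ft_torque": the same for the moment, N m; "finger_gap": finger opening in m; "grip_force": force on a finger pad.
Only numpy, scipy, OpenCV 4.12 (cv2) and the standard library are available. Lean on these libraries where they do the work, as an engineer would, in place of code of your own. Each camera call takes 0.05 s, during which the arm holds its last target. There are 200 camera calls.

## Task

The tip-box carrier stands short of home in its dock, and the cam lock ahead of it was left part-turned. Turn the cam by its upright knob back to its open stop, then slide the carrier forward until its ball stud sits fully home in the cam's mouth. Now turn the knob clockwise, feeling the force, until the cam has pulled the carrier firmly against the two sprung stops and turns clearly stiff (about 6 N at the knob, never forced); let go, and leave the other things on the bench alone.

Things in the scene. Friction and masses are not known exactly. Their poses are not given: they have to be found in the camera images.
- dock: Fixed dock on the worktop: aluminium plate 156 x 325 x 6 mm with two low guide rails (tops 22 mm above the worktop, 1 mm clear of the carrier on either side). Origin at worktop level on its centreline; y axis along the docking direction, from carrier to cam lock; x across, z up. Cam axis at x 0, y +100 mm. Plate from y -177 to +148 mm. Two grey posts with sprung plungers beside the cam.
- cam_unit: Fixed round foot of the cam lock (90 mm across), the cam turning on it. Origin on the cam's vertical axis at worktop level, axes as the dock's. The cam is an open steel drum, 84 mm across, top 47 mm high, with a mouth for the stud's ball on its carrier side; from the mouth a curved slot at half height (stud axis z 34 mm) leads round and draws the ball inward by 8.5 mm per rad.
- seat (a point): Where the centre of the stud's ball rests, on the hub of the cam, when it is pushed fully home into the open mouth: about 27.5 mm from the cam axis on the carrier side (to 1 mm), 34 mm above the worktop.
- cam (a joint): Turn of the cam, rad: 0 at the open stop, growing clockwise from above to the end at 2.6. At q the knob is, in cam_unit axes, at x = -42 cos q, y = +42 sin q mm. Up to 2 N at the knob turns it empty; it stays where left. The ball can enter only below 0.12. The slot starts to pull near 0.9; the sprung stops bite somewhere from 1.0 to 2.3, unknown; then knob force rises by about 15 N per rad.
- knob_top (a point): Centre of the top of the cam's upright round black knob, on a lug at the drum's rim: 16 mm in diameter, standing 42 mm from the cam axis, from 55 to 95 mm above the worktop. It spins freely on its pin. Tight is about 6 N on it along the turning direction; 5 to 7 N is right.
- carrier: Loose carrier on the dock plate between the rails, 128 mm wide (x), 136 mm long (y), about 0.45 kg: aluminium base, front plate 44 mm high at its +y end, a blue tip box fixed on it (top 75 mm above its underside). Origin at the centre of the underside, 6 mm above the worktop; axes as the dock's. Starts 39 to 73 mm short of home. Sliding it takes about 1 to 3 N.
- stud_head (a point): Centre of the ball head (16 mm in diameter) at the tip of the carrier's horizontal steel stud (neck 8 mm in diameter), 100 mm ahead (+y) of the carrier's origin, 34 mm above the worktop.
- handle_top (a point): Centre of the top of the carrier's upright black handle post at its rear end: 14 mm wide across the dock (x), 22 mm long (y), its top 88 mm above the worktop, free to grip over the upper 65 mm. 55 mm behind the carrier's origin; the tip box begins 9 mm ahead of the post and is fixed.
- cup: Bystander: specimen cup with screw cap, 44 mm across, 53 mm high, standing on the worktop; origin under its centre.
- the_timer: Bystander: flat countdown timer, 66 x 64 x 18 mm; origin under its centre.
- labels: Bystander: roll of blank labels, 66 mm across, 28 mm high; origin under its centre.
- the_decapper: Bystander: hand decapper standing up, 35 mm across, 70 mm high; origin under its centre.

How it is judged:
On the way, in this order (a step that is already met when the one before it is completed fails the run):
1. the cam is turned back to its open stop (within 0.1 rad) (value of joint cam below 0.1 rad), for 0.2 s.
2. the carrier's ball stud is home in the open cam's mouth (ball centre within 30.5 mm of the cam axis along the dock) (y of stud_head in the frame of cam_unit above -0.0305 m and value of joint cam below 0.25 rad), for 0.2 s.
3. the turned cam pulls the carrier tight (more than 8 N between cam and stud) (contact force between carrier and cam_unit above 8 N and value of joint cam above 0.9 rad and y of stud_head in the frame of cam_unit between -0.0265 and -0.01 m and angle between carrier's own z axis and vertical below 0.05 rad), for 0.2 s.
At the end, for the whole second after the job is handed in: The cam, turned more than 0.9 rad and left alone, still pulls the stud with more than 8 N; the ball centre has been drawn to between 10 and 26.5 mm from the cam axis; the carrier lies flat (within 0.05 rad); the cam and carrier are at rest (all of step 3 and velocity of joint cam below 0.05 rad/s and linear speed of carrier below 0.01 m/s); the robot touches nothing.
It fails at once if the cam lock is forced: more than 40 N between cam and stud (contact force between carrier and cam_unit above 40 N).
It fails at once if the carrier is tipped by more than 0.15 rad (angle between carrier's own z axis and vertical above 0.15 rad).
It fails at once if the specimen cup, timer, label roll or decapper is moved by more than 20 mm (distance of any of cup, the_timer, labels, the_decapper from where it was at the start of the episode above 0.02 m).
It also fails if it takes over 69 s, if anything falls off the work surface, if the arm or the gripper's body presses on something with over 40 N, if the wrist force passes 120 N, or if a joint passes its speed limit or range.

## Working session

There is one attempt and no reset: what is moved stays moved. The work goes in short steps, Python scripts to look and compute and a tool call to move; the robot and the scene stay as the last step left them, time stands still between calls to the robot, and variables do not carry over. Pictures are saved under pics/ and viewed, at most 10 in all, crops included, and the job is handed in when it is done.

Besides the shell and the picture viewer there is one more tool, called after "Request:" as a command line: name --pt "numbers of a row" for each row, then --argument value for the rest. jog_arm: Moves the arm, as the interface text tells. Its arguments: {"type":"object","properties":{"rows":{"type":"array","items":{"type":"array","items":{"type":"number"}}},"jaw":{"type":"number"},"force":{"type":"number"}},"required":["rows"]}

```bash
mkdir -p pics; cat > h.py <<'E'
from workcell import env
import numpy as np, cv2
def snap(n,f):
    c=env.read_camera(n); cv2.imwrite(f'pics/{f}.png',c['pixels'][:,:,::-1]); np.savez(f'pics/{f}.npz',mtx=c['mtx'],k1=c['k1'],T=c['cam_to_world']); return c
def ray(f,u,v):
    d=np.load(f'pics/{f}.npz'); K=d['mtx'];k=float(d['k1']);T=d['T']
    p=np.array([(u-K[0,2])/K[0,0],(v-K[1,2])/K[1,1]]); q=p.copy()
    for _ in range(20): q=p/(1+k*(q@q))
    r=T[:3,:3]@np.array([q[0],-q[1],-1]); return T[:3,3],r
def at(f,u,v,z):
    o,r=ray(f,u,v); return o+r*(z-o[2])/r[2]
E
python3 - <<'E'
from h import *
for n in ('top','side'):
    c=snap(n,n+'0'); print(n,c['mtx'].tolist(),c['k1'],c['cam_to_world'].round(3).tolist())
s=env.get_state(); print(s)
E
```

```text
top [[430.1053526882373, 0.0, 328.06711387190654], [0.0, 430.1053526882373, 199.89452166358993], [0.0, 0.0, 1.0]] -0.0670747946191678 [[0.025, 0.992, -0.123, 0.46], [-1.0, 0.024, -0.013, -0.082], [-0.01, 0.123, 0.992, 1.207], [0.0, 0.0, 0.0, 1.0]]
side [[458.00339062198435, 0.0, 316.08822255792256], [0.0, 458.00339062198435, 203.313314858892], [0.0, 0.0, 1.0]] 0.014546506301853238 [[0.936, 0.237, -0.262, 0.276], [-0.353, 0.577, -0.736, -0.965], [-0.023, 0.781, 0.624, 0.831], [0.0, 0.0, 0.0, 1.0]]
{'clock': 0.1, 'joint_pos': array([1.07542209e+00, 3.13940379e-01, 4.51053369e-02, 1.30359113e+00,
       1.86698862e-05, 1.43120242e+00]), 'qvel': array([ 0.00137204, -0.00288584,  0.00252831, -0.00066944, -0.00022288,
       -0.00043103]), 'tau': array([ 3.59103127e-03, -4.81726670e+01,  2.99244404e+01,  1.27799131e-02,
       -1.25980509e-04,  6.69224036e-06]), 'tcp_pos': array([0.20007232, 0.53859582, 0.23049467]), 'orientation': array([-2.63269263e-04,  1.76953374e-01,  9.84218898e-01, -7.71283150e-04]), 'wrist_force': array([-0.18232275, -0.12859286, -0.2621046 ]), 'ft_torque': array([-0.00848227,  0.00765254,  0.07665572]), 'grip_force': 0.0, 'finger_gap': 0.085374518773967}
```

View pics/top0.png

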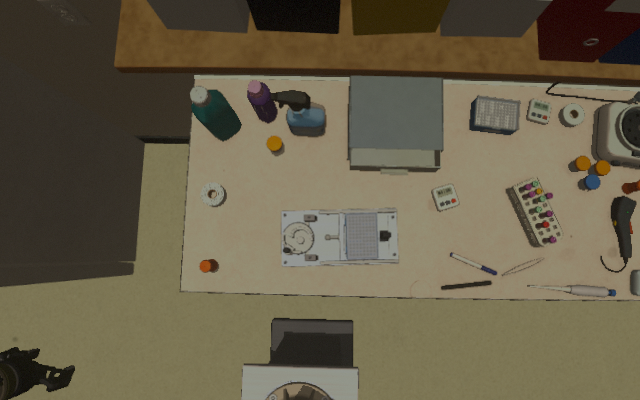

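View pics/side0.png

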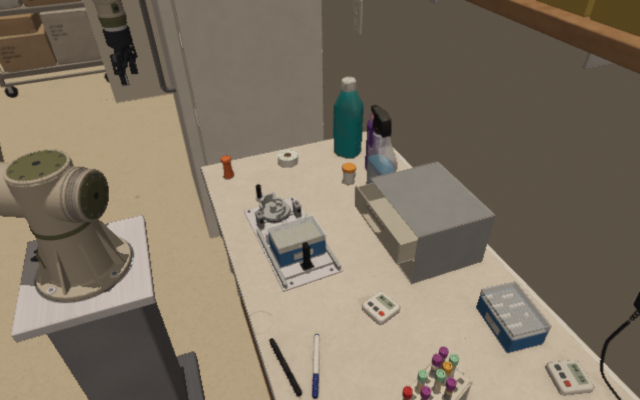

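```bash
python3 - <<'E'
import cv2,numpy as np
a=cv2.imread('pics/top0.png')[200:275,272:406]; b=cv2.imread('pics/side0.png')[175:290,235:350]
a=cv2.resize(a,None,fx=5.5,fy=5.5,interpolation=3); cv2.imwrite('pics/topc.png',a)
E
```

```text
(no output)
```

View pics/topc.png

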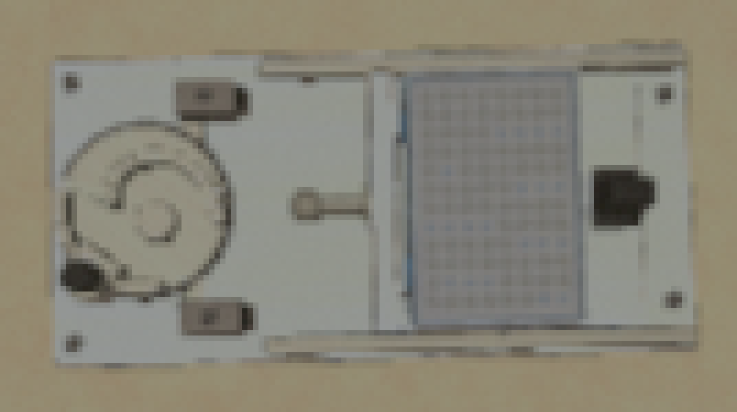

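```bash
python3 - <<'E'
from h import *
def P(x,y,z): return at('top0',272+x/5.5-.4,200+y/5.5-.4,z)
c=[P(*p,.006) for p in [(55,60),(58,365),(695,345),(685,45)]]
print(np.round(c,4)); print([np.linalg.norm(c[i]-c[(i+1)%4]).round(4) for i in range(4)])
f=(c[0]+c[1])/2;r=(c[2]+c[3])/2; d=(f-r);d/=np.linalg.norm(d); x=np.array([d[1],-d[0],0])
m=(f+r)/2; o=m+d*.0145; o[2]=0; print('yaw',np.degrees(np.arctan2(-d[0],d[1])),'origin',o,'cam',o+.1*d)
for n,p in dict(cam=(150,211,.047),ball=(305,205,.034),knob=(75,273,.095),handle=(640,192,.088)).items():
    q=P(*p); e=q-o; print(n,q.round(4),'dock',(e@x).round(4),(e@d).round(4))
E
```

```text
[[ 0.5759  0.0635  0.006 ]
 [ 0.4216  0.0563  0.006 ]
 [ 0.4395 -0.2642  0.006 ]
 [ 0.5913 -0.258   0.006 ]]
[np.float64(0.1545), np.float64(0.3209), np.float64(0.1519), np.float64(0.3219)]
yaw 2.968907500369897 origin [ 0.5063173  -0.08613417  0.        ] cam [0.5011379  0.01373161 0.        ]
cam [0.4988 0.0091 0.047 ] dock -0.0025 0.0955
ball [ 0.5041 -0.0665  0.034 ] dock -0.0012 0.0197
knob [0.4674 0.0396 0.095 ] dock -0.0324 0.1276
handle [ 0.512  -0.2252  0.088 ] dock -0.0015 -0.1392
```

Request:
jog_arm --pt "1 -2 0 0 0 0" --pt "2 -4 0 0 0 0" --pt "3 -6 0 0 0 -1" --pt "4 -8 0 0 0 -2" --pt "5 -10 0 0 0 -2.8" --pt "6.6 -12.4 0 0 0 -2.8" --pt "6.6 -12.4 0 0 0 -2.8" --pt "6.6 -12.4 0 0 0 -2.8" --pt "6.6 -12.4 0 0 0 -2.8" --pt "6.6 -12.4 0 0 0 -2.8" --pt "6.6 -12.4 0 0 0 -2.8" --pt "6.6 -12.4 0 0 0 -2.8" --jaw -1

```text
clock: 1.1
tcp_pos: [0.4347, 0.0953, 0.2312]
orientation: [-0.0, 0.319, 0.948, 0.0]
wrist_force: [1.4, 0.7, -0.3]
finger_gap: 0.0855
grip_force: 0.0
```

Request:
jog_arm --pt "0 0 0 0 0 0" --pt "0 0 0 0 0 0" --pt "0 0 0 0 0 0"

```text
clock: 1.35
tcp_pos: [0.4339, 0.0971, 0.2309]
orientation: [-0.001, 0.319, 0.948, -0.0]
wrist_force: [0.3, 0.5, 0.0]
finger_gap: 0.0854
grip_force: 0.0
```

```bash
python3 - <<'E'
from h import *
c=snap('wrist','w1'); print(c['mtx'][0],c['k1'],c['cam_to_world'].round(3).tolist()); s=env.get_state(); print(s['tcp_pos'],s['orientation'],s['joint_pos'],s['wrist_force'])
E
```

```text
[285.30718026   0.         316.38124596] -0.028533045417620927 [[0.605, -0.768, -0.21, 0.38], [0.796, 0.584, 0.16, 0.138], [-0.0, -0.264, 0.965, 0.375], [0.0, 0.0, 0.0, 1.0]]
[0.43364373 0.09781935 0.23102612] [-5.74873879e-04  3.18599656e-01  9.47889196e-01 -3.03330973e-05] [ 4.06719909e-02  6.19589919e-02 -2.65288026e-01  1.24464500e+00
  3.53648417e-04  6.89175491e-01] [0.64853999 1.2227557  0.54614361]
```

View pics/w1.png

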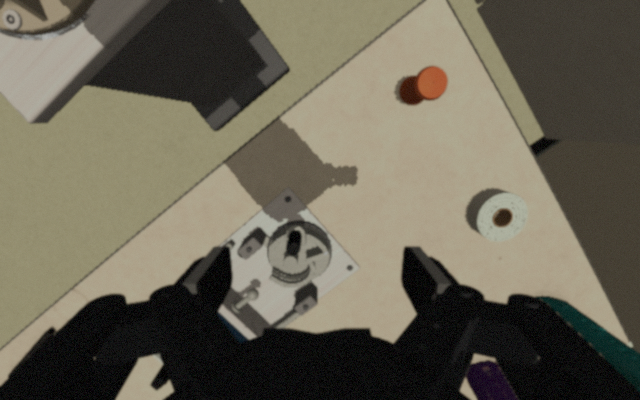

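```bash
python3 - <<'E'
import cv2
a=cv2.imread('pics/w1.png')[185:325,220:365]
cv2.imwrite('pics/w1c.png',cv2.resize(a,None,fx=4,fy=4,interpolation=3))
E
```

```text
(no output)
```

View pics/w1c.png

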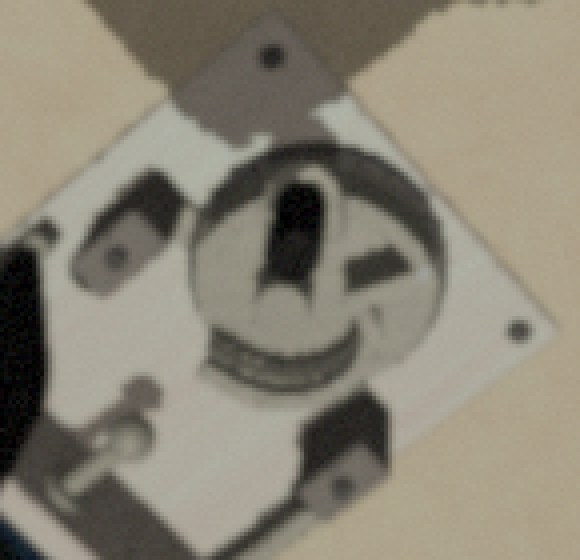

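```bash
python3 - <<'E'
from h import *
o0=np.array([.5063,-.0861,0]);a=np.radians(2.97);d=np.array([-np.sin(a),np.cos(a),0]);x=np.array([d[1],-d[0],0])
def P(X,Y,z): return at('w1',220+X/4-.4,185+Y/4-.4,z)
A=P(270,8,.006);B=P(555,330,.006); print('corners',A,B,np.linalg.norm(A-B)); e=B-A; print('yaw',np.degrees(np.arctan2(e[1],e[0])))
for n,p in dict(knobtop=(290,256,.095),knobbase=(300,188,.055),L=(193,265,.047),R=(440,265,.047),bot=(300,400,.047),ball=(130,437,.034)).items():
    q=P(*p); r=q-o0; print(n,q.round(4),(r@x).round(4),(r@d).round(4))
E
```

```text
corners [0.41982158 0.0593884  0.006     ] [0.57321192 0.06681938 0.006     ] 0.15357022718734847
yaw 2.7735202114735085
knobtop [0.4661 0.0404 0.095 ] -0.0336 0.1284
knobbase [0.4628 0.0425 0.055 ] -0.0367 0.1307
L [ 0.4648 -0.0025  0.047 ] -0.0371 0.0856
R [0.5115 0.059  0.047 ] 0.0127 0.1447
bot [ 0.5224 -0.0055  0.047 ] 0.0202 0.0797
ball [ 0.5042 -0.0663  0.034 ] -0.0011 0.0199
```

Request:
jog_arm --pt "0.4 -0.7 -0.6 0 0 0" --pt "0.82 -1.45 -1.2 0 0 0" --pt "0.82 -1.45 -2 0 0 0" --pt "0.82 -1.45 -2.4 0 0 0" --pt "0.82 -1.45 -2.9 0 0 0" --pt "0.82 -1.45 -3.3 0 0 0" --pt "0.82 -1.45 -3.6 0 0 0" --pt "0.82 -1.45 -3.9 0 0 0" --pt "0.82 -1.45 -4.1 0 0 0" --pt "0.82 -1.45 -4.1 0 0 0" --pt "0.82 -1.45 -4.1 0 0 0" --jaw 0.06

```text
clock: 2.32
tcp_pos: [0.4667, 0.0404, 0.0673]
orientation: [-0.0, 0.318, 0.948, -0.0]
wrist_force: [0.6, -0.3, -0.3]
finger_gap: 0.0399
grip_force: 0.0
```

```bash
cat >> h.py <<'E'
C=np.array([.5,.0145]); YAW=np.radians(2.87)
def rep():
    s=env.get_state(); t=s['tcp_pos'][:2]-C; R=np.array([[np.cos(YAW),np.sin(YAW)],[-np.sin(YAW),np.cos(YAW)]])
    r=R@t; q=np.arctan2(r[1],-r[0]); f=R@s['wrist_force'][:2]; tg=np.array([np.sin(q),np.cos(q)]); rad=r/np.linalg.norm(r)
    w,X,Y,Z=s['orientation']; yaw=np.degrees(np.arctan2(1-2*(X*X+Z*Z),2*(X*Y-w*Z)))
    print('t %.2f tcp %s tcpq %.3f r %.4f Ftan %.2f Frad %.2f Fz %.1f gap %.4f grip %.1f yaw %.1f'%(s['clock'],s['tcp_pos'].round(4),q,np.linalg.norm(r),f@tg,f@rad,s['wrist_force'][2],s['finger_gap'],s['grip_force'],yaw))
def goal(q,z=None,r=.042):
    # units from the present pose to knob position q with the pads along the tangent
    s=env.get_state(); p=C+np.array([[np.cos(YAW),-np.sin(YAW)],[np.sin(YAW),np.cos(YAW)]])@np.array([-r*np.cos(q),r*np.sin(q)])
    print(q,'goal',p.round(4),'yaw',round(90-np.degrees(q)+2.87,1),'units',((p-s['tcp_pos'][:2])/.04).round(3))
E
python3 - <<'E'
from h import *
rep()
for q in (.705,.5,.3,.1,0,-.1): goal(q)
c=snap('wrist','w2'); cv2.imwrite('pics/w2c.png',c['pixels'][150:400,150:490,::-1])
E
```

```text
t 2.32 tcp [0.4667 0.0404 0.0673] tcpq 0.711 r 0.0422 Ftan 0.11 Frad -0.66 Fz -0.3 gap 0.0399 grip 0.0 yaw 52.9
0.705 goal [0.4667 0.0401] yaw 52.5 units [ 0.001 -0.009]
0.5 goal [0.4622 0.0328] yaw 64.2 units [-0.112 -0.191]
0.3 goal [0.4593 0.0249] yaw 75.7 units [-0.184 -0.388]
0.1 goal [0.4581 0.0166] yaw 87.1 units [-0.215 -0.596]
0 goal [0.4581 0.0124] yaw 92.9 units [-0.215 -0.701]
-0.1 goal [0.4585 0.0082] yaw 98.6 units [-0.205 -0.805]
```

View pics/w2c.png

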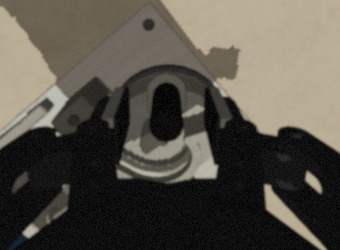

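Request:
jog_arm --pt "0 0 0 0 0 0" --pt "0 0 0 0 0 0" --pt "-0.06 -0.1 0 0 0 0.95" --pt "-0.112 -0.191 0 0 0 1.9" --pt "-0.15 -0.29 0 0 0 2.85" --pt "-0.184 -0.388 0 0 0 3.8" --pt "-0.2 -0.49 0 0 0 4.75" --pt "-0.215 -0.596 0 0 0 5.7" --pt "-0.216 -0.65 0 0 0 6.2" --pt "-0.215 -0.7 0 0 0 6.67" --jaw 0.53

```text
clock: 3.2
tcp_pos: [0.4592, 0.0115, 0.0682]
orientation: [0.001, -0.026, 1.0, 0.001]
wrist_force: [0.1, 4.2, 2.0]
finger_gap: 0.0199
grip_force: 2.1
```

```bash
python3 -c "
from h import *
rep(); goal(0); goal(-.05); goal(-.1)"
```

```text
t 3.20 tcp [0.4592 0.0115 0.0682] tcpq -0.024 r 0.0409 Ftan 4.20 Frad -0.44 Fz 2.0 gap 0.0199 grip 2.1 yaw 93.0
0 goal [0.4581 0.0124] yaw 92.9 units [-0.029  0.024]
-0.05 goal [0.4582 0.0103] yaw 95.7 units [-0.025 -0.029]
-0.1 goal [0.4585 0.0082] yaw 98.6 units [-0.018 -0.081]
```

Request:
jog_arm --pt "0 0 0 0 0 0" --pt "0 0 0 0 0 0" --pt "0 -0.03 0 0 0 0" --pt "0 -0.03 0 0 0 0" --pt "0 -0.03 0 0 0 0"

```text
clock: 3.62
tcp_pos: [0.459, 0.0113, 0.0679]
orientation: [0.001, -0.025, 1.0, 0.001]
wrist_force: [-0.0, 6.7, 4.7]
finger_gap: 0.0204
grip_force: 3.3
```

Request:
jog_arm --pt "0 -0.03 0 0 0 0" --pt "0 -0.03 0 0 0 0" --pt "0 -0.03 0 0 0 0"

```text
clock: 3.87
tcp_pos: [0.4589, 0.0111, 0.0679]
orientation: [0.001, -0.025, 1.0, 0.002]
wrist_force: [0.7, 9.8, 4.5]
finger_gap: 0.0204
grip_force: 5.1
```

Request:
jog_arm --pt "0 0.11 0 0 0 0" --pt "0 0.11 0 0 0 0" --pt "0 0.11 0 0 0 0" --pt "0 0.11 0.5 0 0 0" --pt "0 0.11 1.1 0 0 0" --pt "0 0.11 1.8 0 0 0" --pt "0.2 -0.9 2 0 0 -1" --pt "0.4 -1.9 2 0 0 -2" --pt "0.6 -2.9 2 0 0 -3" --pt "0.8 -3.9 2 0 0 -4" --pt "1 -4.9 2 0 0 -5" --pt "1.2 -5.5 2 0 0 -6" --jaw 0.06

```text
clock: 4.87
tcp_pos: [0.5066, -0.2156, 0.1472]
orientation: [0.0, 0.29, 0.957, -0.001]
wrist_force: [0.9, -0.3, 0.0]
finger_gap: 0.0401
grip_force: 0.0
```

```bash
python3 - <<'E'
from h import *
rep(); s=env.get_state(); print((np.array([.512,-.224,.04])-s['tcp_pos'])/.04, s['joint_pos'].round(2))
c=snap('wrist','w3'); snap('top','t3')
E
```

```text
t 4.87 tcp [ 0.5066 -0.2156  0.1472] tcpq -1.550 r 0.2302 Ftan -0.89 Frad 0.34 Fz 0.0 gap 0.0401 grip 0.0 yaw 56.3
[ 0.1340302  -0.21061773 -2.67989107] [-0.55  0.3  -0.18  1.09 -0.    0.04]
```

View pics/w3.png

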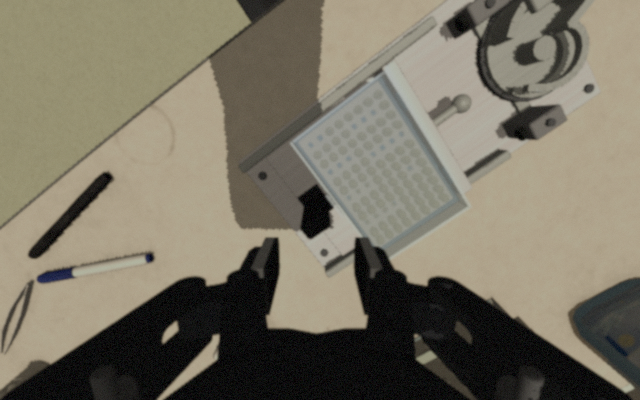

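```bash
python3 - <<'E'
from h import *
print(at('w3',319,216,.088),at('w3',460,103,.034))
E
```

```text
[ 0.50676349 -0.2131864   0.088     ] [ 0.50380966 -0.06527059  0.034     ]
```

Request:
jog_arm --pt "0.11 -0.14 0 0 0 -1.1" --pt "0.11 -0.14 0 0 0 -2.2" --pt "0.11 -0.14 0 0 0 -3.3" --pt "0.11 -0.14 0 0 0 -4.4" --pt "0.11 -0.14 0 0 0 -5.5" --pt "0.11 -0.14 0 0 0 -6.6" --pt "0.11 -0.14 0 0 0 -7.7" --pt "0.11 -0.14 0 0 0 -8.9" --pt "0.11 -0.14 0 0 0 -8.9" --pt "0.11 -0.14 -0.4 0 0 -8.9" --pt "0.11 -0.14 -0.8 0 0 -8.9" --pt "0.11 -0.14 -0.8 0 0 -8.9"

```text
clock: 5.97
tcp_pos: [0.5089, -0.2152, 0.1124]
orientation: [-0.003, 0.684, 0.729, -0.001]
wrist_force: [-0.7, 0.5, 0.2]
finger_gap: 0.0399
grip_force: 0.0
```

```bash
python3 - <<'E'
from h import *
rep(); c=snap('wrist','w4'); cv2.imwrite('pics/w4c.png',c['pixels'][60:380,120:520,::-1])
E
```

```text
t 5.97 tcp [ 0.5089 -0.2152  0.1124] tcpq -1.559 r 0.2299 Ftan 0.72 Frad -0.53 Fz 0.2 gap 0.0399 grip 0.0 yaw 3.7
```

View pics/w4c.png

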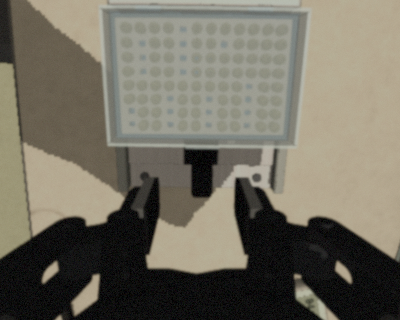

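```bash
python3 - <<'E'
from h import *
print(at('w4',322,255,.088),at('w4',322,235,.088),at('w4',322,228,.088)); print(at('w4',120+150,60+196,.0),np.load('pics/w4.npz')['T'].round(3))
E
```

```text
[ 0.5129939  -0.22875979  0.088     ] [ 0.51203217 -0.21499735  0.088     ] [ 0.51170501 -0.21031237  0.088     ]
[ 0.46627328 -0.27527914  0.        ] [[ 0.998 -0.063 -0.013  0.505]
 [ 0.064  0.963  0.262 -0.148]
 [-0.004 -0.262  0.965  0.256]
 [ 0.     0.     0.     1.   ]]
```

Request:
jog_arm --pt "0.08 -0.13 0 0 0 0" --pt "0.08 -0.13 -0.3 0 0 0" --pt "0.08 -0.13 -0.7 0 0 0" --pt "0.08 -0.13 -1.1 0 0 0" --pt "0.08 -0.13 -1.4 0 0 0" --pt "0.08 -0.13 -1.7 0 0 0" --pt "0.08 -0.13 -1.75 0 0 0" --pt "0.08 -0.13 -1.75 0 0 0" --pt "0.08 -0.13 -1.75 0 0 0"

```text
clock: 6.77
tcp_pos: [0.515, -0.2225, 0.0464]
orientation: [0.001, 0.685, 0.728, 0.0]
wrist_force: [1.4, -0.2, 0.5]
finger_gap: 0.0405
grip_force: 0.0
```

Request:
jog_arm --pt "0 0 0 0 0 0" --pt "0 0 0 0 0 0" --pt "0 0 0 0 0 0" --pt "0 0 0 0 0 0" --pt "0 0 0 0 0 0" --pt "0 0 0 0 0 0" --jaw 1 --force 20

```text
clock: 7.27
tcp_pos: [0.5139, -0.2223, 0.0462]
orientation: [0.0, 0.686, 0.728, -0.0]
wrist_force: [-4.8, 0.2, 5.9]
finger_gap: 0.0136
grip_force: 26.3
```

Request:
jog_arm --pt "-0.05 0 0.03 0 0 0" --pt "-0.05 0 0.03 0 0 0" --pt "-0.06 0.15 0.03 0 0 0" --pt "-0.07 0.35 0.03 0 0 0" --pt "-0.08 0.55 0.03 0 0 0" --pt "-0.09 0.75 0.03 0 0 0" --pt "-0.1 0.95 0.03 0 0 0" --pt "-0.11 1.1 0.03 0 0 0" --pt "-0.11 1.15 0.03 0 0 0" --pt "-0.11 1.15 0.03 0 0 0" --pt "-0.11 1.15 0.03 0 0 0"

```text
clock: 8.18
tcp_pos: [0.5096, -0.1751, 0.0463]
orientation: [-0.001, 0.685, 0.728, 0.0]
wrist_force: [2.6, 0.6, -2.7]
finger_gap: 0.0135
grip_force: 25.9
```

Request:
jog_arm --pt "0 0.04 0 0 0 0" --pt "0 0.08 0 0 0 0" --pt "0 0.1 0 0 0 0" --pt "0 0.1 0 0 0 0"

```text
clock: 8.52
tcp_pos: [0.5099, -0.1722, 0.0466]
orientation: [0.0, 0.686, 0.728, -0.0]
wrist_force: [2.2, -1.7, -1.6]
finger_gap: 0.0142
grip_force: 25.3
```

Request:
jog_arm --pt "0 0.02 0 0 0 0" --pt "0 0.04 0 0 0 0" --pt "0 0.05 0 0 0 0" --pt "0 0.05 0 0 0 0"

```text
clock: 8.85
tcp_pos: [0.5098, -0.1699, 0.0465]
orientation: [0.0, 0.686, 0.728, 0.0]
wrist_force: [1.6, -0.6, -2.5]
finger_gap: 0.0135
grip_force: 25.3
```

Request:
jog_arm --pt "0 0.02 0 0 0 0" --pt "0 0.04 0 0 0 0" --pt "0 0.05 0 0 0 0" --pt "0 0.05 0 0 0 0"

```text
clock: 9.18
tcp_pos: [0.5097, -0.1678, 0.0465]
orientation: [0.0, 0.686, 0.728, 0.0]
wrist_force: [1.5, -1.8, -1.7]
finger_gap: 0.0141
grip_force: 25.3
```

Request:
jog_arm --pt "0 0.02 0 0 0 0" --pt "0 0.04 0 0 0 0" --pt "0 0.04 0 0 0 0" --pt "0 0.04 0 0 0 0"

```text
clock: 9.52
tcp_pos: [0.5099, -0.1674, 0.0468]
orientation: [0.001, 0.686, 0.728, -0.001]
wrist_force: [0.3, -4.8, -1.1]
finger_gap: 0.014
grip_force: 25.3
```

Request:
jog_arm --pt "0 0.02 0 0 0 0" --pt "0 0.03 0 0 0 0" --pt "0 0.03 0 0 0 0" --pt "0 0.03 0 0 0 0"

```text
clock: 9.85
tcp_pos: [0.5101, -0.1672, 0.0471]
orientation: [0.002, 0.686, 0.728, -0.001]
wrist_force: [0.4, -8.6, -0.5]
finger_gap: 0.0137
grip_force: 25.4
```

Request:
jog_arm --pt "0 -0.04 0 0 0 0" --pt "0 -0.04 0 0 0 0" --pt "0 -0.04 0 0 0 0" --pt "0 -0.04 0 0 0 0" --pt "0 -0.04 0.4 0 0 0" --pt "0 -0.04 1 0 0 0" --pt "0 -0.04 1.8 0 0 0" --pt "0 -0.04 2.5 0 0 0" --pt "0 0.2 2.5 0 0 1.1" --pt "-0.1 0.8 2.5 0 0 2.2" --pt "-0.3 1.5 2.5 0 0 3.3" --pt "-0.5 2.1 2.5 0 0 4.4" --jaw 0.06

```text
clock: 10.85
tcp_pos: [0.4892, -0.0798, 0.1465]
orientation: [-0.0, 0.499, 0.867, 0.0]
wrist_force: [0.3, 1.2, 0.2]
finger_gap: 0.0401
grip_force: 0.0
```

Request:
jog_arm --pt "-0.3 0.8 0 0 0 1.1" --pt "-0.5 1.5 0 0 0 2.2" --pt "-0.7 2.2 0 0 0 3.3" --pt "-0.79 2.4 0 0 0 4.4" --pt "-0.79 2.4 0 0 0 5.5" --pt "-0.79 2.4 0 0 0 6.6" --pt "-0.79 2.4 0 0 0 7.7" --pt "-0.79 2.4 0 0 0 8.8" --pt "-0.79 2.4 0 0 0 9.9" --pt "-0.79 2.4 0 0 0 10.5" --pt "-0.79 2.4 0 0 0 10.5" --pt "-0.79 2.4 0 0 0 10.5"

```text
clock: 11.85
tcp_pos: [0.4578, 0.0152, 0.1464]
orientation: [-0.0, -0.024, 1.0, 0.0]
wrist_force: [0.0, 0.7, -0.7]
finger_gap: 0.0401
grip_force: 0.0
```

```bash
python3 - <<'E'
from h import *
rep(); goal(0); c=snap('wrist','w5'); cv2.imwrite('pics/w5c.png',c['pixels'][60:400,120:520,::-1])
E
```

```text
t 11.85 tcp [0.4578 0.0152 0.1464] tcpq 0.066 r 0.0422 Ftan 0.69 Frad 0.00 Fz -0.7 gap 0.0401 grip 0.0 yaw 92.7
0 goal [0.4581 0.0124] yaw 92.9 units [ 0.005 -0.069]
```

View pics/w5c.png

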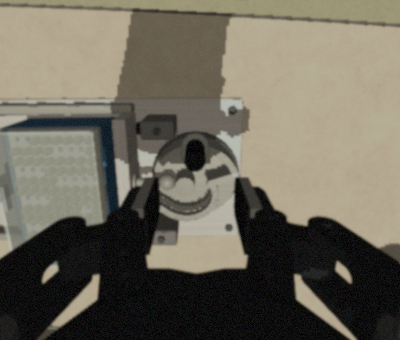

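Request:
jog_arm --pt "0 -0.05 -0.4 0 0 0" --pt "0 -0.05 -0.9 0 0 0" --pt "0 -0.05 -1.4 0 0 0" --pt "0 -0.05 -1.8 0 0 0" --pt "0 -0.05 -1.95 0 0 0" --pt "0 -0.05 -1.95 0 0 0" --pt "0 -0.05 -1.95 0 0 0"

```text
clock: 12.48
tcp_pos: [0.4582, 0.0129, 0.0688]
orientation: [-0.0, -0.024, 1.0, 0.0]
wrist_force: [0.4, 0.0, 0.1]
finger_gap: 0.04
grip_force: 0.0
```

Request:
jog_arm --pt "0 0 0 0 0 0" --pt "0 0 0 0 0 0" --pt "0 0 0 0 0 0" --pt "0 0 0 0 0 0" --jaw 0.55

```text
clock: 12.82
tcp_pos: [0.4587, 0.0128, 0.0692]
orientation: [0.001, -0.025, 1.0, -0.0]
wrist_force: [-0.1, -0.2, -0.2]
finger_gap: 0.019
grip_force: 0.0
```

```bash
python3 - <<'E'
from h import *
rep()
for q in np.arange(0,1.01,.1): goal(q)
E
```

```text
t 12.82 tcp [0.4587 0.0128 0.0692] tcpq 0.010 r 0.0413 Ftan -0.23 Frad 0.12 Fz -0.2 gap 0.0190 grip 0.0 yaw 92.8
0.0 goal [0.4581 0.0124] yaw 92.9 units [-0.017 -0.011]
0.1 goal [0.4581 0.0166] yaw 87.1 units [-0.017  0.094]
0.2 goal [0.4585 0.0208] yaw 81.4 units [-0.006  0.198]
0.30000000000000004 goal [0.4593 0.0249] yaw 75.7 units [0.015 0.301]
0.4 goal [0.4605 0.0289] yaw 70.0 units [0.046 0.401]
0.5 goal [0.4622 0.0328] yaw 64.2 units [0.086 0.498]
0.6000000000000001 goal [0.4642 0.0364] yaw 58.5 units [0.137 0.59 ]
0.7000000000000001 goal [0.4666 0.0399] yaw 52.8 units [0.196 0.677]
0.8 goal [0.4693 0.0431] yaw 47.0 units [0.264 0.757]
0.9 goal [0.4723 0.0461] yaw 41.3 units [0.339 0.83 ]
1.0 goal [0.4756 0.0487] yaw 35.6 units [0.421 0.895]
```

Request:
jog_arm --pt "-0.01 0.1 0 0 0 -0.95" --pt "0 0.2 0 0 0 -1.9" --pt "0.02 0.3 0 0 0 -2.85" --pt "0.05 0.4 0 0 0 -3.8" --pt "0.09 0.5 0 0 0 -4.75" --pt "0.14 0.59 0 0 0 -5.7" --pt "0.2 0.68 0 0 0 -6.65" --pt "0.26 0.76 0 0 0 -7.6" --pt "0.34 0.83 0 0 0 -8.55" --pt "0.34 0.83 0 0 0 -8.55"

```text
clock: 13.65
tcp_pos: [0.4719, 0.0462, 0.0688]
orientation: [0.0, 0.411, 0.911, -0.0]
wrist_force: [0.1, -0.7, 0.8]
finger_gap: 0.0194
grip_force: 0.3
```

```bash
python3 - <<'E'
from h import *
rep()
for q in np.arange(.9,2.5,.1): goal(q)
E
```

```text
t 13.65 tcp [0.4719 0.0462 0.0688] tcpq 0.896 r 0.0424 Ftan -0.35 Frad -0.60 Fz 0.8 gap 0.0194 grip 0.3 yaw 41.4
0.9 goal [0.4723 0.0461] yaw 41.3 units [ 0.01  -0.005]
1.0 goal [0.4756 0.0487] yaw 35.6 units [0.092 0.06 ]
1.1 goal [0.4791 0.0509] yaw 29.8 units [0.18  0.117]
1.2 goal [0.4828 0.0528] yaw 24.1 units [0.274 0.165]
1.2999999999999998 goal [0.4868 0.0544] yaw 18.4 units [0.372 0.203]
1.4 goal [0.4908 0.0555] yaw 12.7 units [0.473 0.231]
1.5 goal [0.4949 0.0562] yaw 6.9 units [0.576 0.249]
1.5999999999999999 goal [0.4991 0.0565] yaw 1.2 units [0.681 0.256]
1.6999999999999997 goal [0.5033 0.0564] yaw -4.5 units [0.786 0.253]
1.7999999999999998 goal [0.5075 0.0558] yaw -10.3 units [0.89 0.24]
1.9 goal [0.5116 0.0549] yaw -16.0 units [0.992 0.216]
1.9999999999999996 goal [0.5155 0.0535] yaw -21.7 units [1.091 0.182]
2.0999999999999996 goal [0.5194 0.0518] yaw -27.5 units [1.187 0.138]
2.1999999999999997 goal [0.523  0.0497] yaw -33.2 units [1.277 0.085]
2.3 goal [0.5264 0.0472] yaw -38.9 units [1.362 0.023]
2.3999999999999995 goal [0.5295 0.0444] yaw -44.6 units [ 1.441 -0.046]
```

Request:
jog_arm --pt "0.05 0.03 0 0 0 -0.5" --pt "0.09 0.06 0 0 0 -0.95" --pt "0.135 0.09 0 0 0 -1.45" --pt "0.18 0.12 0 0 0 -1.9" --pt "0.18 0.12 0 0 0 -1.9"

```text
clock: 14.07
tcp_pos: [0.4786, 0.0508, 0.0686]
orientation: [-0.0, 0.498, 0.867, -0.0]
wrist_force: [-1.7, -0.8, 1.7]
finger_gap: 0.0192
grip_force: 1.0
```

Request:
jog_arm --pt "0.045 0.025 0 0 0 -0.5" --pt "0.09 0.05 0 0 0 -0.95" --pt "0.14 0.07 0 0 0 -1.45" --pt "0.19 0.085 0 0 0 -1.9" --pt "0.19 0.085 0 0 0 -1.9"

```text
clock: 14.48
tcp_pos: [0.4856, 0.0541, 0.0685]
orientation: [-0.001, 0.582, 0.813, -0.001]
wrist_force: [-2.5, -1.0, 1.2]
finger_gap: 0.0194
grip_force: 1.5
```

```bash
python3 - <<'E'
from h import *
rep()
for q in (1.3,1.4,1.5): goal(q)
E
```

```text
t 14.48 tcp [0.4856 0.0541 0.0685] tcpq 1.273 r 0.0421 Ftan -2.66 Frad -0.10 Fz 1.2 gap 0.0194 grip 1.5 yaw 18.8
1.3 goal [0.4868 0.0544] yaw 18.4 units [0.028 0.006]
1.4 goal [0.4908 0.0555] yaw 12.7 units [0.129 0.034]
1.5 goal [0.4949 0.0562] yaw 6.9 units [0.232 0.052]
```

Request:
jog_arm --pt "0.05 0.015 0 0 0 -0.5" --pt "0.1 0.028 0 0 0 -0.95" --pt "0.1 0.028 0 0 0 -0.95" --pt "0.1 0.028 0 0 0 -0.95"

```text
clock: 14.82
tcp_pos: [0.4902, 0.0554, 0.0685]
orientation: [-0.0, 0.621, 0.784, 0.0]
wrist_force: [-2.5, -1.2, 1.2]
finger_gap: 0.0189
grip_force: 1.4
```

Request:
jog_arm --pt "0.05 0.01 0 0 0 -0.5" --pt "0.1 0.018 0 0 0 -0.95" --pt "0.1 0.018 0 0 0 -0.95" --pt "0.1 0.018 0 0 0 -0.95"

```text
clock: 15.15
tcp_pos: [0.4944, 0.0562, 0.0685]
orientation: [-0.0, 0.659, 0.752, 0.0]
wrist_force: [-2.7, 0.1, 2.2]
finger_gap: 0.0195
grip_force: 1.5
```

```bash
python3 - <<'E'
from h import *
rep()
for q in (1.5,1.6,1.7): goal(q)
E
```

```text
t 15.15 tcp [0.4944 0.0562 0.0685] tcpq 1.488 r 0.0421 Ftan -2.70 Frad 0.48 Fz 2.2 gap 0.0195 grip 1.5 yaw 7.5
1.5 goal [0.4949 0.0562] yaw 6.9 units [ 0.013 -0.   ]
1.6 goal [0.4991 0.0565] yaw 1.2 units [0.117 0.007]
1.7 goal [0.5033 0.0564] yaw -4.5 units [0.222 0.004]
```

Plateau at 2.7 N (friction only); go on.

Request:
jog_arm --pt "0.05 0.005 0 0 0 -0.5" --pt "0.105 0.007 0 0 0 -0.95" --pt "0.105 0.007 0 0 0 -0.95" --pt "0.105 0.007 0 0 0 -0.95"

```text
clock: 15.48
tcp_pos: [0.4989, 0.0565, 0.0685]
orientation: [0.0, 0.696, 0.718, 0.0]
wrist_force: [-3.0, 0.5, 1.4]
finger_gap: 0.0191
grip_force: 1.3
```

Request:
jog_arm --pt "0.05 0 0 0 0 -0.5" --pt "0.105 -0.003 0 0 0 -0.95" --pt "0.105 -0.003 0 0 0 -0.95" --pt "0.105 -0.003 0 0 0 -0.95"

```text
clock: 15.82
tcp_pos: [0.503, 0.0564, 0.0685]
orientation: [0.0, 0.731, 0.683, 0.0]
wrist_force: [-2.3, 0.3, 1.2]
finger_gap: 0.0193
grip_force: 1.6
```

```bash
python3 - <<'E'
from h import *
rep()
for q in (1.7,1.8,1.9): goal(q)
E
```

```text
t 15.82 tcp [0.503  0.0564 0.0685] tcpq 1.693 r 0.0420 Ftan -2.31 Frad 0.17 Fz 1.2 gap 0.0193 grip 1.6 yaw -3.9
1.7 goal [0.5033 0.0564] yaw -4.5 units [ 0.008 -0.002]
1.8 goal [0.5075 0.0558] yaw -10.3 units [ 0.112 -0.015]
1.9 goal [0.5116 0.0549] yaw -16.0 units [ 0.214 -0.039]
```

Request:
jog_arm --pt "0.05 -0.005 0 0 0 -0.5" --pt "0.104 -0.013 0 0 0 -0.95" --pt "0.104 -0.013 0 0 0 -0.95" --pt "0.104 -0.013 0 0 0 -0.95"

```text
clock: 16.15
tcp_pos: [0.5062, 0.0561, 0.0684]
orientation: [-0.001, 0.764, 0.645, -0.0]
wrist_force: [-5.7, 0.9, 4.2]
finger_gap: 0.0193
grip_force: 2.7
```

Request:
jog_arm --pt "0.05 -0.01 0 0 0 -0.5" --pt "0.102 -0.024 0 0 0 -0.95" --pt "0.102 -0.024 0 0 0 -0.95" --pt "0.102 -0.024 0 0 0 -0.95"

```text
clock: 16.48
tcp_pos: [0.5092, 0.0555, 0.0682]
orientation: [-0.002, 0.795, 0.607, -0.001]
wrist_force: [-8.3, 2.8, 5.3]
finger_gap: 0.0196
grip_force: 4.0
```

```bash
python3 - <<'E'
from h import *
rep()
for q in (1.9,2.0,2.1): goal(q)
E
```

```text
t 16.48 tcp [0.5092 0.0555 0.0682] tcpq 1.841 r 0.0420 Ftan -8.67 Frad 0.94 Fz 5.3 gap 0.0196 grip 4.0 yaw -15.3
1.9 goal [0.5116 0.0549] yaw -16.0 units [ 0.06  -0.015]
2.0 goal [0.5155 0.0535] yaw -21.7 units [ 0.16  -0.049]
2.1 goal [0.5194 0.0518] yaw -27.5 units [ 0.255 -0.093]
```

Request:
jog_arm --pt "-0.04 0.008 0 0 0 0" --pt "-0.04 0.008 0 0 0 0" --pt "-0.04 0.008 0 0 0 0"

```text
clock: 16.73
tcp_pos: [0.5089, 0.0554, 0.0683]
orientation: [-0.001, 0.795, 0.606, -0.0]
wrist_force: [-6.1, 0.9, 2.6]
finger_gap: 0.0192
grip_force: 2.8
```

```bash
python3 - <<'E'
from h import *
rep()
E
```

```text
t 16.73 tcp [0.5089 0.0554 0.0683] tcpq 1.835 r 0.0419 Ftan -6.16 Frad -0.41 Fz 2.6 gap 0.0192 grip 2.8 yaw -15.4
```

Request:
jog_arm --pt "-0.03 0.006 0 0 0 0" --pt "-0.06 0.012 0 0 0 0" --pt "-0.09 0.02 0 0 0 0" --pt "-0.09 0.02 0 0 0 0"

```text
clock: 17.07
tcp_pos: [0.5071, 0.0558, 0.0688]
orientation: [0.001, 0.796, 0.606, 0.001]
wrist_force: [0.0, 0.2, 0.8]
finger_gap: 0.0192
grip_force: 0.0
```

Request:
jog_arm --pt "0 0 0 0 0 0" --pt "0 0 0 0 0 0" --pt "0 0 0 0 0 0" --pt "0 0 0.5 0 0 0" --pt "0 0 1.2 0 0 0" --pt "0 0 2 0 0 0" --pt "0 0 2.8 0 0 0" --pt "0 0 3 0 0 0" --pt "0 0 3 0 0 0" --jaw 0.06

```text
clock: 17.82
tcp_pos: [0.5083, 0.0558, 0.1916]
orientation: [0.002, 0.796, 0.606, 0.003]
wrist_force: [0.2, -0.1, -0.1]
finger_gap: 0.0402
grip_force: 0.0
```

```bash
python3 - <<'E'
from h import *
rep(); c=snap('wrist','w6'); a=c['pixels'][60:400,120:520,::-1]
cv2.imwrite('pics/w6c.png',cv2.resize(a,None,fx=1.7,fy=1.7))
E
```

```text
t 17.82 tcp [0.5083 0.0558 0.1916] tcpq 1.819 r 0.0422 Ftan 0.18 Frad -0.02 Fz -0.1 gap 0.0402 grip 0.0 yaw -15.5
```

View pics/w6c.png

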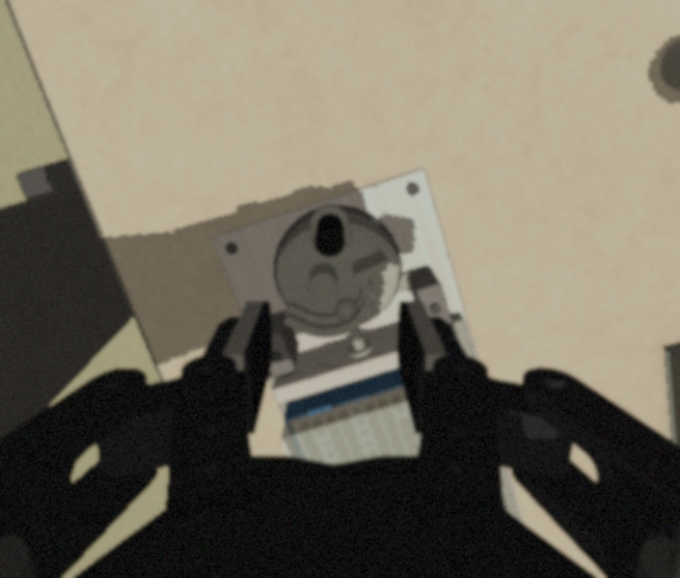

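The picture shows the knob at about (330, 235), still where I left it. The ball, at about (345, 308), is inside the drum slot, and the gripper is clear.

```bash
python3 -c "
from workcell import env
print(env.hand_in())"
```

```text
the job is handed in; nothing more can be done
None
```

I handed the job in, but no verdict came back: the cam was opened, the carrier slid home, and the cam turned to about 1.85 rad. The knob force read about 8.7 N for a moment, above the 5–7 N band, before I eased it to 6.2 N; I then let go, with the gripper clear and the other bench items untouched.

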